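Index the focus lever over a seated specimen tray

ROBOT

A 6-joint arm with a two-finger parallel gripper is mounted at the origin on the work surface. World frame = base frame: x ahead of the robot, y to its left, z up, the work surface at z = 0. Lengths are in mm, angles in rad, forces in N, time in s.
With the tool pointing down it reaches from about 350 to 775 mm from the base axis. Payload 7.3 kg.
Tool frame: the origin (TCP) lies midway between the tips of the shut fingers; the grasp point (between the pads) lies 19 mm behind it; z points along the fingers, y is the line along which they close (so a half turn about z gives the same grasp; the last joint's range is limited). The gripper opens to 92 mm and grips with 3 to 60 N. Pads are 19 mm wide; open, the fingers measure 130 mm over their backs; the gripper's body (75 mm by 190 mm) begins 47 mm behind the grasp point.
Start: joints at [-1.372, 0.342, 1.524, -0, 1.275, -0.146], TCP at [177.477, -494.112, 226.741] pointing down, gripper open.
Joint ranges: [-2.53, 2.53], [-0.77, 2.02], [0.04, 2.7], [-1, 4.14], [0.28, 2.66], [-3.11, 3.11]. Speed limits (rad/s): [2.57, 2.57, 3.14, 3.14, 3.14, 3.14].

INTERFACE

Orientations are given as [roll, pitch, yaw] about the fixed x, y, z axes, in that order (R = Rz(yaw) Ry(pitch) Rx(roll)).
In Python, from plant import * gives the robot as it stands.
- The arm moves only by the tool step_arm, never from a script. Its argument "deltas" is one flat list of numbers, 5 for each row, row after row: the shift along the world's x, y, z in mm, then the turn about the world's z in degrees, then the finger opening in mm, from 0 to 91.8. In form: [tx, ty, tz, turn, gripper, tx, ty, tz, turn, gripper, ...]. A call has exactly 10 rows; each row shifts and turns the commanded pose from where the row before left it; what a row does not reach is not made up. A row lasts 1/8 s, in which the tool goes at most 62.5 mm and 10.7 degrees, less where a joint would pass 70% of its speed; a pose out of reach is approached as far as the arm can. A call is refused whole if a number of a shift passes 62.5 or a number of a turn 10.7, either way. A call with a gripper value outside its range is refused whole. The fingers move at their own pace and stop on an object; the grip force is fixed at half the most. Time passes only in rows, so rows that do not move let the fingers close, or fill a call up. It gives the time, the measured TCP pose, the force, the opening and the grip force at its end, in the units of the state.
- get_obs(): the state, without advancing time (a new reading comes with each control period).
- capture(name): name is "scene" or "top" or "wrist"; returns the picture (420x560x3 uint8, red, green, blue); there is no depth.
- camera_params(name): a dict with "mtx" (3x3 intrinsics, pixels), "rvec" (rotation vector, rad) and "tvec" (3), from world to camera coordinates, as OpenCV has them. Camera axes: x right, y down, z forward; pixel columns grow to the right and rows downward; lengths in mm; the calibration is good to about 2 mm. A picture is of the moment at which its call begins: read the wrist's pose just before it. camera_params takes no time and is no camera call; for the wrist camera it gives the pose at the moment of the call.
- close_job(): hands the job in; it is judged then, once.
The state is a dict: "time": time; "joint_positions": joint angles; "dq": joint speeds; "tau": joint torques, N m; "tool_pos": TCP position; "tcp_rot": TCP orientation; "contact_force": force on the tool from outside, world axes, zero at the start; "moment": the same for the moment, N m; "grip_width": finger opening in mm; "finger_force": force on a finger pad.
Only numpy, scipy, OpenCV 4.12 (cv2) and the standard library are available. Lean on these libraries where they do the work, as an engineer would, in place of code of your own. Each camera call takes 0.05 s, during which the arm holds its last target. There are 200 camera calls.

TASK

Push the white specimen tray along the rollers all the way into the bay, against its end stop. Then swing the upright post of the focus lever four clicks on from its rest, without going on to the fifth click, and finish still holding the lever there against its return spring: do not let go at the end, and leave the things lying around the station where they are.

Things in the scene. Friction and masses are not known exactly. Their poses are not given: they have to be found in the camera images.
- station: White inspection station fixed to the table; origin on the table surface. +y: direction of tray travel, +z up, x across the track. Free-turning rollers 20 mm thick, axes along x, fill the track from y=-248 to 82 mm, tops 40 mm above the table. Side rails: inner faces x=+-60 mm, 55 mm high, from y=-258 to 88 mm. Bay: grey cheeks 70 mm high from y=-50 to 100 mm.
- bay_stop (a point): Centre of the bay's end stop face (in the station frame x=0, y=90 mm), at roller top height, 40 mm above the table; the stop is 70 mm high. The tray's leading wall rests on it when home. Axes as the station's.
- head_lens (a point): Underside of the white optical head, 52 mm across, over the bay at station x=0, y=30 mm, carried by an arm from a 310 mm high column at station x=125, y=30 mm. 165 mm above the table with the lever at rest; the lever lowers it 40 mm per rad (127 mm at four clicks).
- lever_pivot (a point): Lever's vertical pivot axis, at station x=30, y=200 mm, on the fixed lever housing's top, 56 mm above the table. Housing: station x=-60 to 90, y=120 to 280 mm; the lever hub on it reaches 96 mm, the pawl guide 80 mm above the table. Black ticks on the housing lie under the lever arm one click apart, the first at rest. Axes as the station's.
- tray: Loose open white plastic tray on the rollers, 110 mm (x) by 160 mm (its y, along the track), 35 mm high, walls 5 mm, about 0.3 kg, a clear disc fixed inside; origin at the centre of its underside, axes nearly parallel to the station's. Fully home its origin is at station y=10 mm. It rolls easily and stays where it is left.
- grip_post: Black upright round post on the end of the lever, 16 mm diameter; origin at its foot, 84 mm above the table, top at 140 mm; the lever arm tops out at 90 mm. It circles the pivot at 110 mm radius, clockwise from above as it advances: from rest at station (-68, 149) mm towards +y, to (-68, 251) mm at four clicks. Its sleeve spins freely.
- focus_lever (a joint): Lever angle, rad: 0 at rest on its stop, growing as the post advances. A pawl clicks into a notch every 0.24 rad: clicks 1 to 5 at 0.24, 0.48, 0.72, 0.96, 1.20; end at 1.40. A return spring, stronger than the notches, swings it back when let go. Push needed at the post: sinks to about 5 N just before each notch, jumps to 8-10 N on leaving it.
- weight: Steel cylinder weight 64 mm across, 60 mm high, standing on the table beyond the track; origin under its centre. Leave alone.
- jar: Small capped jar 56 mm across, 75 mm high, on the table beyond the lever housing; origin under its centre. Leave alone.
- pocket_scale: Flat grey pocket scale 70 x 110 mm, 18 mm high, on the table on the robot's side of the track; origin under its centre. Leave alone.

How it is judged:
By the outcome, as a careful person would: the job done as asked, in the order asked, and still so for the second after the job is handed in, while the arm keeps its last pose, push and grip.
It also fails if it takes over 72 s, if anything falls off the work surface, if the arm or the gripper's body presses on something with over 40 N, if the wrist force passes 120 N, or if a joint passes its speed limit or range.

## Working session

There is one attempt and no reset: what is moved stays moved. The work goes in short steps, Python scripts to look and compute and a tool call to move; the robot and the scene stay as the last step left them, time stands still between calls to the robot, and variables do not carry over. Pictures are saved under pics/ and viewed, at most 10 in all, crops included, and the job is handed in when it is done.

Besides the shell and the picture viewer there is one more tool, called after "Call:" by a JSON object that holds its "api" and its "payload". step_arm: Moves the arm, as the interface text tells. Its arguments: {"type":"object","properties":{"deltas":{"type":"array","items":{"type":"number"}}},"required":["deltas"]}

```bash
mkdir -p pics; python3 - <<'E'
from plant import *
import cv2
for n in("top","scene"):
    im=capture(n); cv2.imwrite(f"pics/{n}0.png",im[:,:,::-1]); p=camera_params(n); print(n,p)
o=get_obs();print(o)
E
```

```text
top {'mtx': array([[476.78464583,   0.        , 275.79879395],
       [  0.        , 476.78464583, 208.70614344],
       [  0.        ,   0.        ,   1.        ]]), 'rvec': array([ 2.13786611, -2.18497313,  0.09547158]), 'tvec': array([  37.29396733,  601.30946698, 1076.3161096 ])}
scene {'mtx': array([[393.05940021,   0.        , 280.77309753],
       [  0.        , 393.05940021, 212.41241997],
       [  0.        ,   0.        ,   1.        ]]), 'rvec': array([ 1.82039335,  1.89529452, -0.64917544]), 'tvec': array([  26.54407056, -389.57888424, 1345.1551345 ])}
{'time': 0.1, 'joint_positions': array([-1.37202676e+00,  3.42649467e-01,  1.52487209e+00,  1.09283743e-05,
        1.27541591e+00, -1.45960047e-01]), 'dq': array([-3.19676581e-04, -1.61906600e-03, -1.35182123e-03,  1.94564229e-04,
       -5.95788867e-05,  6.50963308e-04]), 'tau': array([ 1.65080852e-03, -4.32002807e+01, -2.44695336e+01,  7.18797161e-02,
        5.26485499e-02, -5.64901188e-05]), 'tool_pos': array([ 177.39468613, -493.75516672,  226.13356485]), 'tcp_rot': array([-3.14026366e+00, -2.05932719e-04,  3.44726284e-01]), 'contact_force': array([-0.14884686,  0.8327386 ,  0.37091864]), 'moment': array([0.01833234, 0.05220333, 0.0437452 ]), 'finger_force': 0.0, 'grip_width': 91.86327706327}
```

View pics/top0.png

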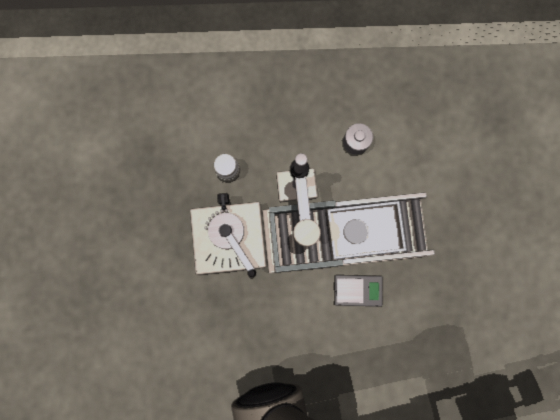

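View pics/scene0.png

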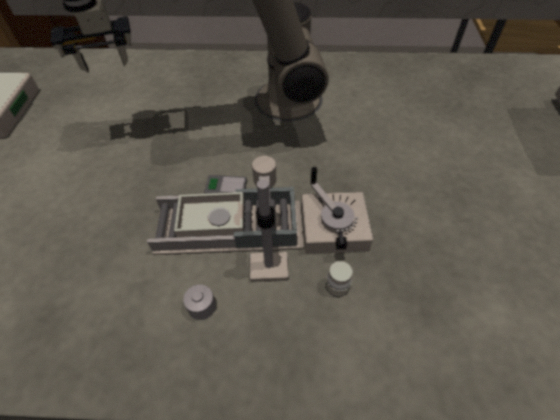

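The top view shows the housing at (193-265, 205-273), the tray at (330-402, 207-257), the post at about (252,272) and the column at about (300,165). Station axes are nearly the world's, with +y to the left of the image. I'll look closer for the corners.

```bash
cat > h.py <<'E'
import numpy as np,cv2
from plant import *
def ray(n,uv,z,p=None):
    p=p or camera_params(n); R=cv2.Rodrigues(p["rvec"])[0]; c=-R.T@p["tvec"]
    d=(R.T@np.linalg.inv(p["mtx"])@np.c_[np.atleast_2d(uv),np.ones(len(np.atleast_2d(uv)))].T).T
    return c+d*((np.reshape(z,(-1,1))-c[2])/d[:,2:])
def proj(n,X,p=None):
    p=p or camera_params(n); return cv2.projectPoints(np.float64(X).reshape(-1,1,3),p["rvec"],p["tvec"],p["mtx"],None)[0][:,0]
E
python3 - <<'E'
import cv2
im=cv2.imread("pics/top0.png")[185:285,185:445]
cv2.imwrite("pics/c1.png",cv2.resize(im,None,fx=3,fy=3,interpolation=cv2.INTER_CUBIC))
E
```

```text
(no output)
```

View pics/c1.png

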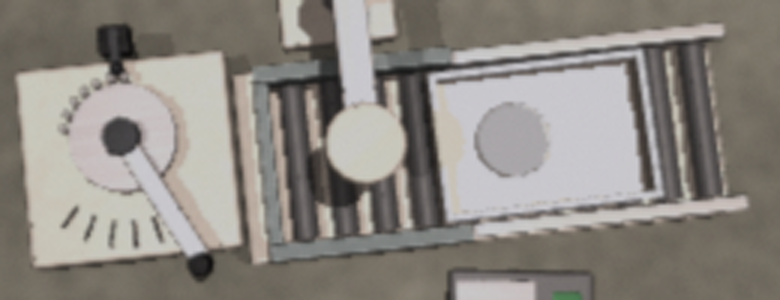

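The crop shows the housing corners (17,73),(220,53),(240,247),(35,266), the rail ends near x≈722/747 and the tray rim corners (430,75),(447,222),(645,50),(662,197). Now fit the station pose.

```bash
python3 - <<'E'
from h import *
from scipy.optimize import least_squares
f=lambda a:np.array(a)/3.+185-1/3
pix=f([(17,73),(220,53),(240,247),(35,266),(722,38),(747,197)])
st=np.array([(90,280),(90,120),(-60,120),(-60,280),(60,-258),(-60,-258)],float)
W=ray("top",pix,[56,56,56,56,55,55])[:,:2]
def T(p,s):
    c,sn=np.cos(p[2]),np.sin(p[2]); return s@np.array([[c,sn],[-sn,c]])+p[:2]
r=least_squares(lambda p:(T(p,st)-W).ravel(),[500,-150,0],loss="soft_l1",f_scale=3); p=r.x
print("station",p,"\n",(T(p,st)-W).round(1))
inv=lambda w:(w-p[:2])@np.array([[np.cos(p[2]),-np.sin(p[2])],[np.sin(p[2]),np.cos(p[2])]])
tr=ray("top",f([(430,75),(447,222),(662,197),(645,50)]),75)[:,:2]
print("tray st",inv(tr).round(1),inv(tr).mean(0))
q=ray("top",f([(202,262)]),140)[:,:2];print("post",q,inv(q), "expected",T(p,np.array([[-68,149],[-68,251]])))
for n,s in dict(stop=(0,90),col=(125,30),pivot=(30,200),rear=(0,-258)).items(): print(n,T(p,np.array([s],float)).round(1))
for n,uv,z in (("weight",(360,135),60),("jar",(225,163),75),("scale",(358,291),18)): 
    w=ray("top",[uv],z)[:,:2]; print(n,w,inv(w))
np.save("st.npy",p)
E
```

```text
station [ 5.37075239e+02 -6.51753729e+01  8.07967515e-02] 
 [[ 1.   2.7]
 [ 2.2 -2.3]
 [-1.  -2. ]
 [-2.9  3.8]
 [-0.1 -1.8]
 [ 0.3  0.7]]
tray st [[  53.2  -31.8]
 [ -55.9  -32. ]
 [ -53.7 -190.7]
 [  55.3 -192.2]] [  -0.27892826 -111.67644925]
post [[460.34475528  74.64001983]] [[-65.19582434 145.55210619]] expected [[457.27145202  77.85034378]
 [449.0391471  179.51759099]]
stop [[529.8  24.5]]
col [[659.2 -25.2]]
pivot [[550.8 136.6]]
rear [[ 557.9 -322.3]]
weight [[ 764.46278294 -172.77466726]] [[ 217.96152423 -125.60046725]]
jar [[703.7167037 136.0371992]] [[182.33747317 187.10671527]]
scale [[ 408.53690673 -160.96817455]] [[-135.85033261  -85.10611476]]
```

Call:
{"api": "step_arm", "payload": {"deltas": [37.7,21.4,0,7.5,30,37.7,21.4,0,7.5,30,37.7,21.4,0,7.5,30,37.7,21.4,0,7.5,30,37.7,21.4,0,7.5,30,37.7,21.4,0,7.5,30,37.7,21.4,0,7.5,30,37.7,21.4,0,7.5,30,37.7,21.4,0,7.5,30,37.7,21.4,0,7.5,30]}}

```text
time: 1.35
tool_pos: [555.4, -279.2, 226.2]
tcp_rot: [-3.141, -0.001, 1.658]
contact_force: [0.1, 0.1, 0.8]
grip_width: 30.0
finger_force: 0.0
```

Call:
{"api": "step_arm", "payload": {"deltas": [0,0,-20,0,30,0,0,-20,0,30,0,0,-20,0,30,0,0,-20,0,30,0,0,-20,0,30,0,0,-16,0,30,0,0,0,0,30,0,0,0,0,30,0,0,0,0,30,0,0,0,0,30]}}

```text
time: 2.6
tool_pos: [554.7, -280.3, 111.4]
tcp_rot: [3.141, 0.001, 1.654]
contact_force: [-0.8, 0.3, -0.1]
grip_width: 29.7
finger_force: 0.0
```

```bash
python3 - <<'E'
from h import *
p=camera_params("wrist"); cv2.imwrite("pics/w1.png",capture("wrist")[:,:,::-1]); cv2.imwrite("pics/t1.png",capture("top")[:,:,::-1])
R=cv2.Rodrigues(p["rvec"])[0]; print(-R.T@p["tvec"],R[2]); np.savez("w1.npz",**p)
E
```

```text
[ 548.6751837  -206.6633616   269.22736487] [ 0.02276526 -0.27270157 -0.9618293 ]
```

View pics/w1.png

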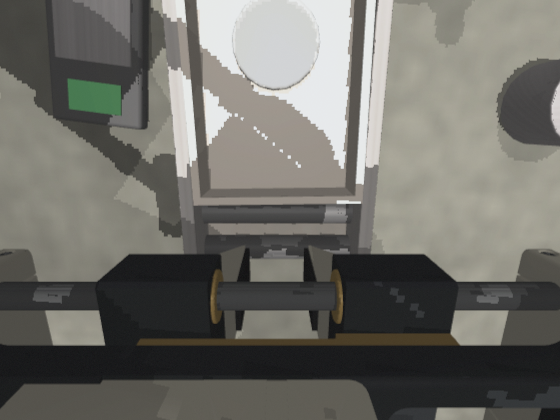

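The wrist view shows the tray's trailing rim at row ~204, centred in the track. The camera sits 74 mm ahead of the tool and could meet the optical head, so I'll turn the tool by 180° to let it trail.

```bash
python3 - <<'E'
from h import *
w=dict(np.load("w1.npz")); s=np.load("st.npy")
for uv in ((193,204),(363,204)):
    x=ray("wrist",[uv],75,w)[0,:2]; c,n=np.cos(s[2]),np.sin(s[2]); print(x,(x-s[:2])@np.array([[c,-n],[n,c]]))
E
```

```text
[ 498.71632289 -259.37570392] [ -53.90746783 -190.47088993]
[ 608.9648302  -250.31098778] [  56.71298075 -190.33377809]
```

Call:
{"api": "step_arm", "payload": {"deltas": [0,0,0,-10,30,0,0,0,-10,30,0,0,0,-10,30,0,0,0,-10,30,0,0,0,-10,30,0,0,0,-10,30,0,0,0,-10,30,0,0,0,-10,30,0,0,0,-10,30,0,0,0,-10,30]}}

```text
time: 3.95
tool_pos: [554.5, -280.1, 110.9]
tcp_rot: [3.141, -0.0, -0.097]
contact_force: [-0.5, 0.2, -1.0]
grip_width: 30.3
finger_force: 0.0
```

Call:
{"api": "step_arm", "payload": {"deltas": [0,0,0,-10,30,0,0,0,-10,30,0,0,0,-10,30,0,0,0,-10,30,0,0,0,-10,30,0,0,0,-10,30,0,0,0,-10,30,0,0,0,-10,30,0,0,0,0,30,0,0,0,0,30]}}

```text
time: 5.2
tool_pos: [554.5, -280.1, 110.8]
tcp_rot: [3.142, -0.0, -1.484]
contact_force: [-0.1, 0.1, -0.8]
grip_width: 30.0
finger_force: 0.0
```

Call:
{"api": "step_arm", "payload": {"deltas": [0,0,-10,0,30,0,0,-10,0,30,0,0,-10,0,30,0,0,-10,0,30,0,0,-10,0,30,0,0,-5,0,30,0,0,0,0,30,-0.4,5,0,0,30,-0.4,5,0,0,30,-0.4,5,0,0,30]}}

```text
time: 6.45
tool_pos: [553.4, -264.8, 56.1]
tcp_rot: [-3.141, -0.001, -1.487]
contact_force: [0.5, -1.7, 0.5]
grip_width: 29.7
finger_force: 0.6
```

Call:
{"api": "step_arm", "payload": {"deltas": [-0.4,5,0,0,30,-0.4,5,0,0,30,-0.4,5,0,0,30,-0.4,5,0,0,30,-0.4,5,0,0,30,-0.4,5,0,0,30,-0.4,5,0,0,30,-0.4,5,0,0,30,-0.4,5,0,0,30,-0.4,5,0,0,30]}}

```text
time: 7.7
tool_pos: [549.2, -214.8, 55.7]
tcp_rot: [3.141, 0.0, -1.488]
contact_force: [0.5, -0.4, 1.0]
grip_width: 29.8
finger_force: 0.4
```

Call:
{"api": "step_arm", "payload": {"deltas": [-0.4,5,0,0,30,-0.4,5,0,0,30,-0.4,5,0,0,30,-0.4,5,0,0,30,-0.4,5,0,0,30,-0.4,5,0,0,30,-0.4,5,0,0,30,-0.4,5,0,0,30,-0.4,5,0,0,30,-0.4,5,0,0,30]}}

```text
time: 8.95
tool_pos: [545.2, -164.8, 55.7]
tcp_rot: [3.141, 0.0, -1.488]
contact_force: [-0.7, -0.4, 0.7]
grip_width: 30.0
finger_force: 0.5
```

Call:
{"api": "step_arm", "payload": {"deltas": [-0.2,2,0,0,30,-0.2,2,0,0,30,-0.2,2,0,0,30,-0.1,2,0,0,30,-0.1,2,0,0,30,-0.1,2,0,0,30,-0.1,2,0,0,30,-0.1,1,0,0,30,-0.1,1,0,0,30,-0.1,1,0,0,30]}}

```text
time: 10.2
tool_pos: [544.0, -148.1, 55.8]
tcp_rot: [-3.142, -0.0, -1.488]
contact_force: [0.0, -0.3, 0.1]
grip_width: 30.0
finger_force: 0.4
```

```bash
python3 - <<'E'
from h import *
im=capture("top")[:,:,::-1][185:285,185:445]
cv2.imwrite("pics/c2.png",cv2.resize(im,None,fx=3,fy=3,interpolation=cv2.INTER_CUBIC))
E
```

```text
(no output)
```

View pics/c2.png

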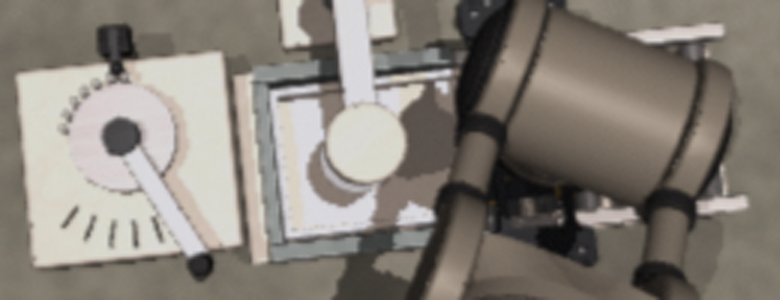

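The tray's leading rim is at about x=272-280, nearly on the stop. I'll go on gently until the force rises.

Call:
{"api": "step_arm", "payload": {"deltas": [-0.1,0.5,0,0,30,0,0.5,0,0,30,0,0.5,0,0,30,-0.1,0.5,0,0,30,0,0.5,0,0,30,0,0.5,0,0,30,-0.1,0.5,0,0,30,0,0.5,0,0,30,0,0.5,0,0,30,0,0.5,0,0,30]}}

```text
time: 11.5
tool_pos: [542.9, -146.3, 55.8]
tcp_rot: [3.14, -0.005, -1.486]
contact_force: [-5.8, -16.5, 0.1]
grip_width: 29.9
finger_force: 8.2
```

The contact force rose to 16 N at the predicted home position, so the tray is home. Now I'll back off, rise and turn.

Call:
{"api": "step_arm", "payload": {"deltas": [0,-2,0,0,30,0,-2,0,0,30,0.4,-5,0,0,30,0.5,-6,0,0,30,0.5,-6,0,0,30,0.5,-6,0,0,30,0.5,-6,0,0,30,0.5,-6,15,0,30,0,0,25,0,30,0,0,25,0,30]}}

```text
time: 12.75
tool_pos: [546.8, -182.5, 122.5]
tcp_rot: [-3.141, -0.0, -1.488]
contact_force: [0.1, 0.2, -0.5]
grip_width: 30.4
finger_force: 0.0
```

Call:
{"api": "step_arm", "payload": {"deltas": [0,0,25,0,30,0,0,25,0,30,-15,0,25,9,40,-15,0,20,9,50,-15,0,10,9,60,-15,0,0,9,80,-15,0,0,9,91,-15,0,0,9,91,-15,0,0,9,91,0,0,0,9,91]}}

```text
time: 14.0
tool_pos: [440.8, -182.3, 227.0]
tcp_rot: [3.141, -0.001, -0.227]
contact_force: [1.1, 0.1, -0.1]
grip_width: 90.7
finger_force: 0.0
```

```bash
python3 - <<'E'
from h import *
im=capture("top")[:,:,::-1][185:285,185:445]
cv2.imwrite("pics/c3.png",cv2.resize(im,None,fx=3,fy=3,interpolation=cv2.INTER_CUBIC))
E
```

```text
(no output)
```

View pics/c3.png

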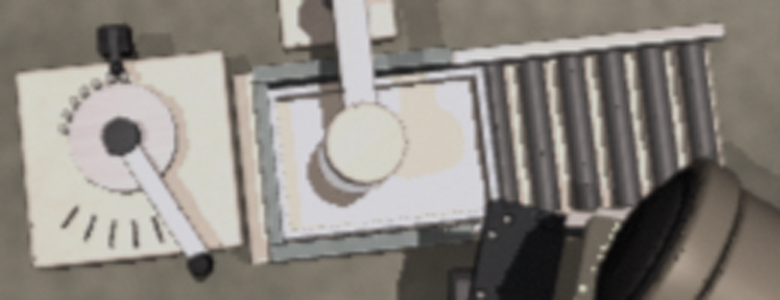

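The tray looks home: its trailing rim moved about 120 mm and its leading rim is on the stop. Now around the head on the robot's side to the lever.

Call:
{"api": "step_arm", "payload": {"deltas": [-20,10,0,8.8,91,0,30,0,8.8,91,0,35,0,0,91,0,35,0,0,91,0,35,0,0,91,0,35,0,0,91,0,35,0,0,91,0,30,0,0,91,0,20,0,0,91,0,0,0,0,91]}}

```text
time: 15.3
tool_pos: [421.7, 83.7, 226.5]
tcp_rot: [3.141, -0.001, 0.076]
contact_force: [1.1, -0.2, -0.7]
grip_width: 91.3
finger_force: 0.0
```

```bash
python3 - <<'E'
from h import *
p=camera_params("wrist"); np.savez("w2.npz",**p); cv2.imwrite("pics/w2.png",capture("wrist")[:,:,::-1])
o=get_obs();print(o["tool_pos"],o["tcp_rot"])
print(proj("wrist",[[457,78,140],[460,75,140]],p))
E
```

```text
[421.7039664   82.9822261  226.33515938] [ 3.14114150e+00 -8.78695676e-04  7.60691807e-02]
[[287.0898541  177.44080837]
 [291.16182996 173.9896735 ]]
```

View pics/w2.png

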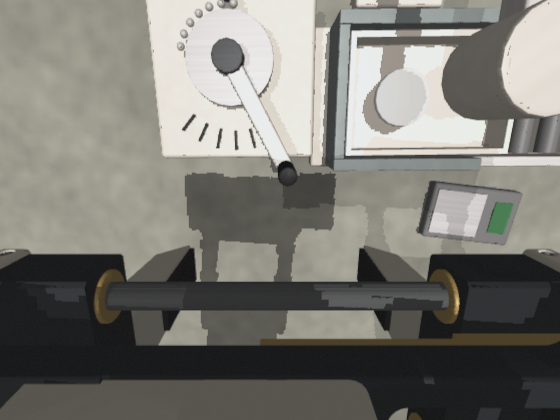

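The post top is at (288,175), as predicted. The hub is at (227,56), and the ticks at (252,141),(236,139),(220,137),(203,133),(189,122) are clicks 1 to 5.

```bash
python3 - <<'E'
from h import *
w=dict(np.load("w2.npz")); s=np.load("st.npy")
P=ray("wrist",[(288,174)],140,w)[0,:2]; print("post",P)
for z in(96,100): print("pivot",ray("wrist",[(227,56)],z,w)[0,:2])
t=ray("wrist",[(252,140),(236,139),(220,137),(203,133),(189,122)],56,w)[:,:2]
piv=np.array([550.8,136.6]);
d=t-piv; print("tick ang",np.arctan2(d[:,1],d[:,0]).round(3), "post ang",np.arctan2(*(P-piv)[::-1]), np.hypot(*(P-piv)))
a0=np.arctan2(-51,-98)+s[2]
for a in np.arange(0,1.05,.08): print(round(a,2),(piv+110*np.array([np.cos(a0-a),np.sin(a0-a)])).round(1))
E
```

```text
post [459.80145407  77.51149601]
pivot [549.82469694 135.75198225]
pivot [549.06488362 135.11165982]
tick ang [-2.828 -3.053  2.995  2.749  2.508] post ang -2.5656853465499463 108.4997081358181
0.0 [457.6  78.1]
0.08 [453.3  85.7]
0.16 [449.5  93.7]
0.24 [446.4 101.9]
0.32 [444.  110.4]
0.4 [442.2 119. ]
0.48 [441.2 127.7]
0.56 [440.8 136.5]
0.64 [441.1 145.3]
0.72 [442.2 154.1]
0.8 [443.9 162.7]
0.88 [446.4 171.1]
0.96 [449.5 179.4]
1.04 [453.2 187.3]
```

Call:
{"api": "step_arm", "payload": {"deltas": [12,0,0,0,91,12,0,0,0,91,13,0,-6,0,91,0,0,-20,0,91,0,0,-20,0,91,0,0,-20,0,91,0,0,-20,0,91,0,0,-20,0,91,0,0,-20,0,91,0,0,0,0,91]}}

```text
time: 16.6
tool_pos: [458.0, 82.6, 98.1]
tcp_rot: [-3.141, 0.004, 0.075]
contact_force: [0.6, 0.1, 0.7]
grip_width: 91.1
finger_force: 0.0
```

Call:
{"api": "step_arm", "payload": {"deltas": [0,0,0,0,60,0,0,0,0,40,0,0,0,0,30,0,0,0,0,20,0,0,0,0,10,0,0,0,0,10,0,0,0,0,10,0,0,0,0,10,0,0,0,0,10,0,0,0,0,10]}}

```text
time: 17.85
tool_pos: [458.4, 81.5, 99.8]
tcp_rot: [3.139, 0.001, 0.076]
contact_force: [-1.3, -7.4, 1.0]
grip_width: 15.2
finger_force: 30.0
```

Gripped. Now follow the arc without turning, since the sleeve spins.

Call:
{"api": "step_arm", "payload": {"deltas": [-1.1,2.1,0,0,10,-1.2,2.1,0,0,10,-1.9,4,0,0,10,-1.9,4,0,0,10,-1.5,4.1,0,0,10,-1.5,4.1,0,0,10,-1.2,4.2,0,0,10,-1.2,4.3,0,0,10,-0.9,4.3,0,0,10,-0.9,4.3,0,0,10]}}

```text
time: 19.1
tool_pos: [444.9, 119.1, 99.7]
tcp_rot: [3.139, 0.001, 0.077]
contact_force: [-1.0, -7.6, 2.4]
grip_width: 15.4
finger_force: 30.0
```

Call:
{"api": "step_arm", "payload": {"deltas": [-0.5,4.3,0,0,10,-0.5,4.4,0,0,10,-0.2,4.4,0,0,10,-0.2,4.4,0,0,10,0.1,4.4,0,0,10,0.2,4.4,0,0,10,0.5,4.4,0,0,10,0.6,4.4,0,0,10,0.8,4.3,0,0,10,0.9,4.3,0,0,10]}}

```text
time: 20.35
tool_pos: [446.4, 162.4, 99.6]
tcp_rot: [3.138, 0.002, 0.077]
contact_force: [-1.1, -8.1, 2.1]
grip_width: 15.4
finger_force: 30.0
```

Call:
{"api": "step_arm", "payload": {"deltas": [1.2,4.2,0,0,10,1.3,4.2,0,0,10,1.1,3,0,0,10,0.5,1,0,0,10,0,0,0,0,10,0,0,0,0,10,0,0,0,0,10,0,0,0,0,10,0,0,0,0,10,0,0,0,0,10]}}

```text
time: 21.6
tool_pos: [450.4, 175.3, 99.6]
tcp_rot: [3.14, 0.002, 0.076]
contact_force: [-0.6, -5.0, 2.1]
grip_width: 15.8
finger_force: 30.0
```

```bash
python3 - <<'E'
from h import *
o=get_obs();print(o["tool_pos"],o["contact_force"])
p=camera_params("wrist"); np.savez("w3.npz",**p); cv2.imwrite("pics/w3.png",capture("wrist")[:,:,::-1])
E
```

```text
[450.44547397 175.32777128  99.60436517] [-0.58913056 -4.98712722  2.12123629]
```

View pics/w3.png

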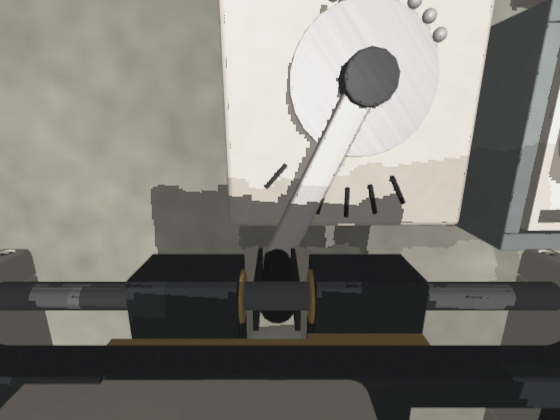

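Tick 5 at (276,176) lies ahead of the arm and tick 4 is under it. The 5 N force means the post is just before the fourth notch. I'll advance in small steps and watch for the jump.

Call:
{"api": "step_arm", "payload": {"deltas": [0.4,1,0,0,10,0.4,1,0,0,10,0,0,0,0,10,0,0,0,0,10,0,0,0,0,10,0,0,0,0,10,0,0,0,0,10,0,0,0,0,10,0,0,0,0,10,0,0,0,0,10]}}

```text
time: 22.9
tool_pos: [451.3, 177.4, 99.6]
tcp_rot: [3.14, 0.002, 0.076]
contact_force: [-1.6, -5.5, 2.4]
grip_width: 15.1
finger_force: 30.0
```

Call:
{"api": "step_arm", "payload": {"deltas": [0.3,0.7,0,0,10,0.3,0.8,0,0,10,0,0,0,0,10,0,0,0,0,10,0,0,0,0,10,0,0,0,0,10,0,0,0,0,10,0,0,0,0,10,0,0,0,0,10,0,0,0,0,10]}}

```text
time: 24.15
tool_pos: [451.8, 178.8, 99.6]
tcp_rot: [3.139, 0.002, 0.076]
contact_force: [-1.9, -5.7, 2.2]
grip_width: 15.2
finger_force: 30.0
```

Call:
{"api": "step_arm", "payload": {"deltas": [0.3,0.7,0,0,10,0.3,0.8,0,0,10,0,0,0,0,10,0,0,0,0,10,0,0,0,0,10,0,0,0,0,10,0,0,0,0,10,0,0,0,0,10,0,0,0,0,10,0,0,0,0,10]}}

```text
time: 25.4
tool_pos: [452.2, 179.9, 99.5]
tcp_rot: [3.139, 0.002, 0.077]
contact_force: [-2.0, -8.4, 3.5]
grip_width: 15.2
finger_force: 30.0
```

Call:
{"api": "step_arm", "payload": {"deltas": [0.3,0.7,0,0,10,0.3,0.8,0,0,10,0,0,0,0,10,0,0,0,0,10,0,0,0,0,10,0,0,0,0,10,0,0,0,0,10,0,0,0,0,10,0,0,0,0,10,0,0,0,0,10]}}

```text
time: 26.65
tool_pos: [452.7, 181.0, 99.5]
tcp_rot: [3.138, 0.003, 0.077]
contact_force: [-2.8, -10.1, 2.9]
grip_width: 15.4
finger_force: 30.0
```

The force jumped from 5.7 to 10 N, so the fourth click is passed, as the geometry predicted. One last look before handing in.

```bash
python3 - <<'E'
from h import *
im=capture("top")[:,:,::-1][110:310,170:440]
cv2.imwrite("pics/c4.png",cv2.resize(im,None,fx=2.9,fy=2.9,interpolation=cv2.INTER_CUBIC))
E
```

```text
(no output)
```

View pics/c4.png

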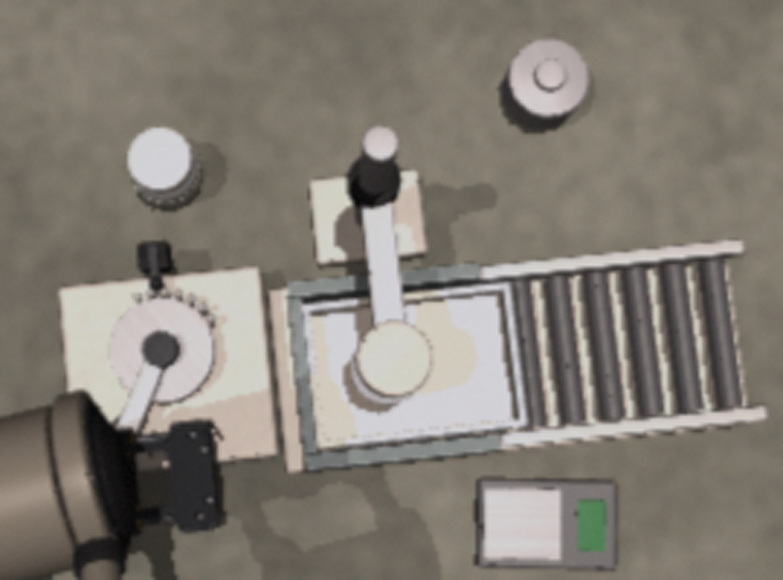

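The tray's leading rim is against the stop at x≈300. The weight, jar and scale haven't moved, and the lever is held at click four.

```bash
python3 -c "
from plant import *
o=get_obs();print(o['tool_pos'],o['contact_force'],o['finger_force']);print(close_job())"
```

```text
[452.67686505 181.00507372  99.51655908] [ -2.91499877 -10.24954181   3.2310198 ] 30.000853836536407
the job is handed in; nothing more can be done
None
```

I pushed the tray home against the end stop, then gripped the focus lever's post and am holding it just past the fourth click (about 0.97 rad, short of the fifth at 1.20) against its spring; the weight, jar and scale were not moved, and the job is handed in.

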